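Seat a carving blank in the corner fences and cam it tight

TASK

Without picking the pale wood blank up, push it along the carving board until it sits fully home in the corner, flat against both the left fence and the far fence. Lock it there by pushing the cam's lever round, clockwise seen from above, until the cam bites firmly on the blank's right side, and leave it clamped. Leave the tools and other things lying around where they are.

Things in the scene. Friction and masses are not known exactly. Their poses are not given: they have to be found in the camera images.
- board: the carving board: plywood 305 mm (x) by 320 mm (y), 18 mm thick, screwed to the bench, so it stays put. Origin on the bench, 165 mm from its near edge, 140 from its far, 145 from its left (+y) and 175 from its right edge; x away from the robot, y left, z up. Clear on top but for the fences, the cam, the blank and the finger guard
- corner (a point): inner corner of the two fences, on the board's top (x +110, y +120 mm on the board; axes as the board's). Both are fixed, dark wood, 24 mm wide, 18 mm high: the far one lies along y, its inner face from the corner to 131 mm right of it; the left one along x, its inner face from the corner to 250 mm nearer the robot. The blank's far left corner belongs here
- blank: the work: a loose plain pale wood block 100 mm (x) by 130 mm (y) by 28 mm high, 0.17 to 0.34 kg, flat on the board out of the corner, turned up to 0.25 rad from the board's axes; origin at the centre of its underside. Slides when an upright face is pushed (up to 4 N; over 9 N if it drags askew on a fence). Seated, its origin is at x +60, y +55 mm in the board's frame
- blank_corner (a point): the blank's far left bottom corner (+50, +65 mm in the blank's frame), axes as the blank's
- cam_pivot (a point): the cam's upright pivot, on the board's top (x +75, y -46.5 mm on the board), under a steel bolt head that reaches 26 mm above the board's top. The cam is a wooden disc 56 mm across, pivoted 10 mm off its centre, in one piece with its lever, 2 to 20 mm above the board's top
- lever_end (a point): centre of the round end (24 mm across) of the cam's lever, on its top face, 105 mm from the pivot, 20 mm above the board's top. The lever is straight, 20 mm wide and 18 mm thick, with 2 mm of air under it
- cam (a joint): angle of cam and lever (rad), growing clockwise seen from above. At 0 (starts at 0 to 0.3) the lever points to the board's right (-y) and the cam is 14 mm clear of a seated blank; the lever swings towards the robot, and near 1.57, pointing to the board's -x, the cam touches the blank and from there grips tighter. Moves with 1 N at the lever's end, clamps with about 8 N, stays where left
- gouge_wide: carving gouge lying flat, 125 mm wooden handle about 21 mm thick towards its -x end, 100 mm steel blade 18 mm wide towards its +x end; origin on the bench under the ferrule. Bystander
- gouge_narrow: carving gouge like the other, blade 7 mm wide; origin on the bench under the ferrule. Bystander
- mallet: round dark carver's mallet standing on its head, handle up: head 88 mm across and 112 mm high, 225 mm high in all; origin at the centre of its underside. Bystander
- wood_slice: flat round slice of branch with dark bark, 90 mm across, 17 mm high; origin at the centre of its underside. Bystander
- wax_jar: amber glass jar with steel lid, 64 mm across, 55 mm high; origin at the centre of its underside. Bystander
- dust_brush: flat brush with a wooden handle, 200 mm long, 42 mm wide, 20 mm high, lying on the bench beyond the far fence; origin under its middle. Bystander
- finger_stall: small reddish rubber finger guard, 25 mm across at its foot, 43 mm high, standing on the carving board's near right corner; origin at the centre of its underside. Bystander
Not all that is in view belongs to the job. Of the things like the blank, leave any that is blue; of the rest the smaller one is meant.

How it is judged:
At the end, for the whole second after the job is handed in: The blank lies flat on the board at rest, its far left corner within 3 mm of the fences' inner corner along each axis and its edges within 0.03 rad of the fences, and the cam, swung round past 1.45 rad, presses on it with more than 5 N (x of blank_corner in the frame of corner between -0.003 and 0.003 m and y of blank_corner in the frame of corner between -0.003 and 0.003 m and z of blank_corner in the frame of corner below 0.003 m and angle between the x axis of blank and the x axis of board, either way round below 0.03 rad and angle between blank's own z axis and vertical below 0.03 rad and contact force between cam and blank above 5 N and value of joint cam above 1.45 rad and linear speed of blank below 0.01 m/s); the robot touches nothing.
It fails at once if the blank is lifted (over 8 mm) or tipped up (z of blank in the frame of board above 0.026 m or angle between blank's own z axis and vertical above 0.15 rad).
It fails at once if a bystander is moved more than 20 mm or knocked over (distance of any of gouge_wide, gouge_narrow, mallet, wood_slice, wax_jar, dust_brush, finger_stall from where it was at the start of the episode above 0.02 m or angle between any of mallet, wax_jar, finger_stall's own z axis and vertical above 0.5 rad).
It also fails if it takes over 64 s, if anything falls off the work surface, if the arm or the gripper's body presses on something with over 40 N, if the wrist force passes 120 N, or if a joint passes its speed limit or range.

ROBOT

A 7-joint arm with a two-finger parallel gripper is mounted at the origin on the work surface. World frame = base frame: x ahead of the robot, y to its left, z up, the work surface at z = 0. Lengths are in m, angles in rad, forces in N, time in s.
With the tool pointing down it reaches from about 0.425 to 0.875 m from the base axis. Payload 8.4 kg.
Tool frame: the origin (TCP) lies on the centre line of the jaws, within the pads' length; the fingertips stand ctrl.tip_extent ahead of it and the grasp point (between the pads) is the TCP (ctrl.tip_extent is the distance from the TCP to the fingertips, in m); z points along the fingers, y is the line along which they close (so a half turn about z gives the same grasp; the last joint's range is limited). The gripper opens to 85 mm and grips with 20 to 120 N. Pads are 22 mm wide; open, the fingers measure 114 mm over their backs; the gripper's body (76 mm by 85 mm) begins 54 mm behind the grasp point. The pads swing forward as they close: fully open they stand 13 mm farther back than shut.
Start: joints at [-1.318, 0.333, 0.04, 1.465, -0.013, 1.343, -0.059], TCP at [0.224, 0.61, 0.25] pointing down, gripper open.
Joint ranges: [-2.58, 2.58], [-0.38, 2.09], [-1.3, 1.39], [0.25, 2.4], [-1.5, 4.64], [0.08, 2.09], [-2.65, 2.65]. Speed limits (rad/s): [2.22, 2.22, 2.79, 2.79, 3.14, 3.14, 3.14].

INTERFACE

Orientations are given as a unit quaternion [w, x, y, z].
In Python, from bench import sensors, optics, ticket, ctrl gives the robot as it stands. The module is installed in compiled form; this text tells all that it offers.
- The arm moves only by the shell command python3 -m pendant 'ROWS' [FORCE]. ROWS is JSON, a list of rows, each an object of numbers: "fingers": the opening, from 0 (shut) to 1 (fully open); "tx", "ty", "tz": the shift along the world's x, y, z in mm; "ax", "ay", "az": the turn, a rotation vector about the world's x, y, z in degrees. In form: [{"fingers": .., "tx": .., "ty": .., "tz": .., "ax": .., "ay": .., "az": ..}, ...]. A call has 1 to 5 rows; each row is the pose to reach, as a shift and turn from the pose commanded when the call began; what a row does not reach only later rows make up. A row lasts 1/12 s, in which the tool goes at most 41.7 mm and 7.16 degrees, less where a joint would pass 70% of its speed; a pose out of reach is approached as far as the arm can. A call with a gripper value outside its range is refused whole. The fingers move at their own pace and stop on an object; FORCE is the grip in N (left out, the last holds). Time passes only in rows, so rows that repeat a pose let the fingers close. It gives the time, the measured TCP pose, the force and the opening at its end, in the units of the state.
- sensors.observe(): the state, without advancing time (a new reading comes with each control period).
- optics.grab_frame(name): name is "side" or "top"; returns the picture (384x512x3 uint8, red, green, blue); there is no depth.
- optics.calibration(name): a dict with "fx", "fy", "cx", "cy" (pixels), "rvec" (rotation vector, rad) and "tvec" (3), from world to camera coordinates, as OpenCV has them. Camera axes: x right, y down, z forward; pixel columns grow to the right and rows downward; lengths in m; the calibration is good to about 2 mm. A picture is of the moment at which its call begins. calibration takes no time and is no camera call.
- ticket.sign_off(): hands the job in, once; it reports no verdict.
The state is a dict: "time_s": time; "joint_pos": joint angles; "qd": joint speeds; "effort": joint torques, N m; "tcp_pos": TCP position; "eef_rot": TCP orientation; "contact_force": force on the tool from outside, world axes, zero at the start; "wrist_torque": the same for the moment, N m; "finger_gap": opening from 0.0 (shut) to 1.0 (fully open).
Only numpy, scipy, OpenCV 4.12 (cv2) and the standard library are available. Lean on these libraries where they do the work, as an engineer would, in place of code of your own. Each camera call takes 0.05 s, during which the arm holds its last target. There are 200 camera calls.

## Working session

There is one attempt and no reset: what is moved stays moved. The work goes in short steps, Python scripts to look and compute and a shell command to move; the robot and the scene stay as the last step left them, time stands still between calls to the robot, and variables do not carry over. Pictures are saved under pics/ and viewed, on a budget of 10 in all, crops included, one or two more only if the job needs it, and the job is handed in when it is done.

```bash
mkdir -p pics
cat > h.py <<'E'
import cv2,numpy as np
from bench import sensors,optics,ticket,ctrl
def cal(n):
    c=optics.calibration(n);K=np.array([[c['fx'],0,c['cx']],[0,c['fy'],c['cy']],[0,0,1.]])
    return K,np.array(c['rvec'],float).reshape(3,1),np.array(c['tvec'],float).reshape(3,1)
def ray(n,u,v,z):
    K,r,t=cal(n);R=cv2.Rodrigues(r)[0];o=(-R.T@t).ravel();d=R.T@np.linalg.inv(K)@[u,v,1]
    return o+d*(z-o[2])/d[2]
def proj(n,P):
    K,r,t=cal(n);return cv2.projectPoints(np.array(P,float).reshape(-1,1,3),r,t,K,None)[0].reshape(-1,2)
def save(n,name,crop=None,s=1.5):
    im=optics.grab_frame(n)[:,:,::-1]
    cv2.imwrite('pics/raw_'+name+'.png',im)
    if crop: im=im[crop[1]:crop[3],crop[0]:crop[2]]
    cv2.imwrite('pics/'+name+'.png',cv2.resize(im,None,fx=s,fy=s,interpolation=cv2.INTER_CUBIC))
E
python3 -c "
from h import *
save('top','top1');save('side','side1');print(sensors.observe(),ctrl.tip_extent)
for n in('top','side'):
  K,r,t=cal(n);print(n,K[0,0],(-cv2.Rodrigues(r)[0].T@t).ravel())"
```

```text
{'time_s': 0.1, 'joint_pos': array([-1.31821564,  0.33385015,  0.03990505,  1.46618168, -0.0134164 ,
        1.34331766, -0.05848723]), 'qd': array([-0.0004518 , -0.00059472, -0.00084613, -0.00049536,  0.0003371 ,
        0.00104429,  0.00145601]), 'effort': array([ 4.10871333e-03, -6.60018110e+01,  1.37004934e+00, -4.06472933e+01,
        1.68633607e-02,  8.91702221e-03, -5.59422836e-05]), 'tcp_pos': array([0.22387122, 0.60981495, 0.24950479]), 'eef_rot': array([-8.38843390e-05,  1.75002746e-01,  9.84567663e-01, -7.40487513e-04]), 'contact_force': array([ 0.30916496,  0.13668536, -0.13399484]), 'wrist_torque': array([ 0.01098   , -0.02289468,  0.05850987]), 'finger_gap': 0.9962594930146713} 0.019
top 429.3020766025446 [0.27436639 0.01932192 1.23078055]
side 393.7985672400597 [ 0.4213121  -0.76448326  0.7963681 ]
```

View pics/top1.png

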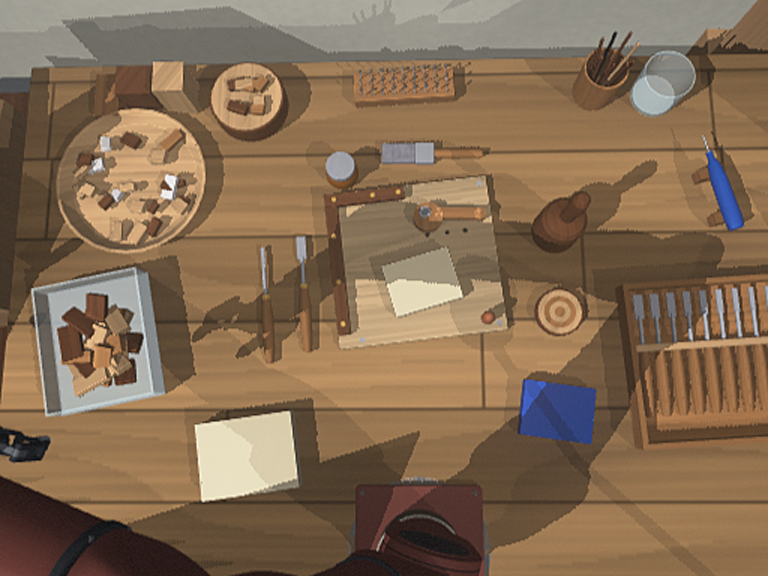

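View pics/side1.png

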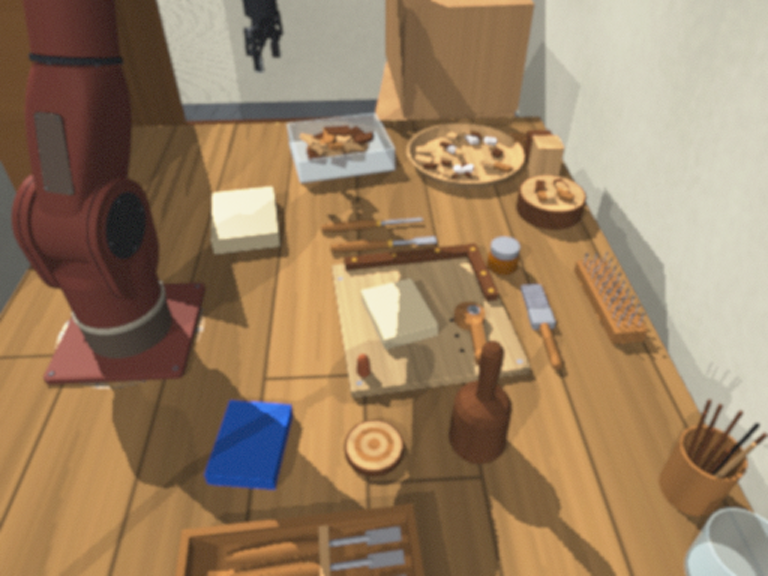

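Candidates for the blank (1.5x top picture): the pale block on the board at (423,282), a larger pale block at (247,455) and a blue one at (557,410). I choose the smaller, non-blue one on the board. The cam is at (425,213) with its lever end at about (482,213). Next I check a close crop.

```bash
python3 -c "
import cv2
im=cv2.imread('pics/raw_top1.png')[108:240,205:350]
cv2.imwrite('pics/crop1.png',cv2.resize(im,None,fx=4.5,fy=4.5,interpolation=cv2.INTER_CUBIC))"
```

```text
(no output)
```

View pics/crop1.png

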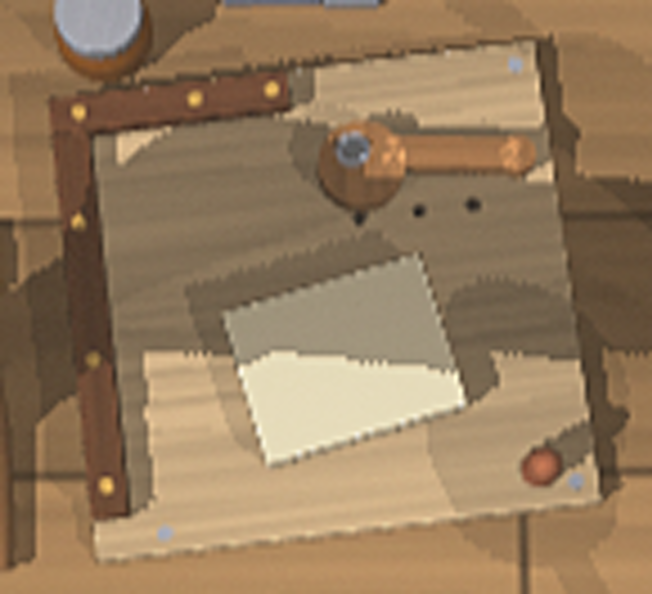

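```bash
cat >> h.py <<'E'
def fit(n,px,loc,x0):
    from scipy.optimize import least_squares
    loc=np.array(loc,float)/1000
    def W(p):
        c,s=np.cos(p[2]),np.sin(p[2]);return np.c_[p[0]+c*loc[:,0]-s*loc[:,1],p[1]+s*loc[:,0]+c*loc[:,1],loc[:,2]]
    r=least_squares(lambda p:(proj(n,W(p))-px).ravel(),x0)
    return r.x,np.round(r.fun.reshape(-1,2),1).tolist()
def b2w(b,P):
    c,s=np.cos(b[2]),np.sin(b[2]);P=np.atleast_2d(np.array(P,float));return np.c_[b[0]+c*P[:,0]-s*P[:,1],b[1]+s*P[:,0]+c*P[:,1]]
def w2b(b,P):
    c,s=np.cos(b[2]),np.sin(b[2]);d=np.atleast_2d(P)[:,:2]-b[:2];return np.c_[c*d[:,0]+s*d[:,1],-s*d[:,0]+c*d[:,1]]
E
python3 - <<'E'
from h import *
np.set_printoptions(precision=4,suppress=True)
f=lambda a:(np.array(a,float)+.5)/4.5-.5+[205,108]
b,e=fit('top',f([(98,560),(600,500),(545,38),(52,100),(288,72),(290,105),(95,518),(129,514),(352,150)]),
 [(-165,145,18),(-165,-175,18),(140,-175,18),(134,144,36),(134,-11,36),(110,-11,36),(-140,144,36),(-140,120,36),(75,-46.5,44)],[.6,0,.1])
print('board',b,e)
k,e=fit('top',f([(225,312),(415,255),(465,405),(268,466)]),[(50,65,46),(50,-65,46),(-50,-65,46),(-50,65,46)],[.5,0,.2])
print('blank',k,e,'rel',w2b(b,k[:2]),k[2]-b[2])
u,v=f((518,153));L=ray('top',u,v,.038);l=w2b(b,L)[0]-[.075,-.0465];print('lever',L,l,np.hypot(*l),np.arctan2(-l[0],-l[1]))
print('corner w',b2w(b,[.11,.12]),'seat',b2w(b,[.06,.055]),'pivot',b2w(b,[.075,-.0465]))
u,v=f((541,462));print('stall',w2b(b,ray('top',u,v,.05)))
u,v=np.array((580,195))/1.5;print('mallet handle',ray('top',u,v,.225))
json=0
np.save('b.npy',b);np.save('k.npy',k)
E
```

```text
board [0.5441 0.0179 0.1072] [[-0.1, 0.2], [0.9, 0.6], [-1.7, 0.6], [-0.4, -0.5], [0.2, -0.5], [0.7, 0.0], [-0.7, 0.1], [0.3, 0.0], [0.7, -0.6]]
blank [ 0.4869 -0.0109  0.2863] [[-1.1, 0.3], [0.8, -0.2], [0.6, -0.0], [-0.3, -0.1]] rel [[-0.0599 -0.0225]] 0.17909752155460165
lever [ 0.6204 -0.124   0.038 ] [-0.0143 -0.1027] 0.1037253607225795 0.13859258877124153
corner w [[0.6406 0.149 ]] seat [[0.5979 0.079 ]] pivot [[ 0.6236 -0.0203]]
stall [[-0.1385 -0.1349]]
mallet handle [ 0.593  -0.2634  0.225 ]
```

The crop confirms the pale block on the board. Fitted size and residuals agree (≤2 px), and the lever radius comes out at 104 mm against 105 mm. The cam angle is about 0.14, and the blank needs +120 x, +77 y and −0.18 rad in board axes. Plan:
1. Push its right face left with two fingers, which also squares it.
2. Push its near face.
3. Swing the lever.

```bash
R='[{"fingers":0.6,"tx":190,"ty":-90,"az":-35}]'
python3 -m pendant '[{"fingers":0.6,"tx":34,"ty":-20,"az":-7},{"fingers":0.6,"tx":68,"ty":-40,"az":-14},{"fingers":0.6,"tx":102,"ty":-62,"az":-21},{"fingers":0.6,"tx":136,"ty":-84,"az":-28},{"fingers":0.6,"tx":170,"ty":-106,"az":-35}]'
python3 -m pendant '[{"fingers":0.6,"tx":20,"ty":-36,"az":-7},{"fingers":0.6,"tx":40,"ty":-72,"az":-14},{"fingers":0.6,"tx":60,"ty":-108,"az":-21},{"fingers":0.6,"tx":80,"ty":-144,"az":-29},{"fingers":0.6,"tx":100,"ty":-180,"az":-29}]'
python3 -m pendant '[{"fingers":0.6,"tx":5,"ty":-40},{"fingers":0.6,"tx":5,"ty":-80},{"fingers":0.6,"tx":5,"ty":-120},{"fingers":0.6,"tx":5,"ty":-160},{"fingers":0.6,"tx":5,"ty":-200}]'
```

```text
invalid input
invalid input
invalid input
```

```bash
python3 -m pendant '[{"fingers":0.6,"tx":34,"ty":-20,"tz":0,"ax":0,"ay":0,"az":-7},{"fingers":0.6,"tx":68,"ty":-40,"tz":0,"ax":0,"ay":0,"az":-14},{"fingers":0.6,"tx":102,"ty":-62,"tz":0,"ax":0,"ay":0,"az":-21},{"fingers":0.6,"tx":136,"ty":-84,"tz":0,"ax":0,"ay":0,"az":-28},{"fingers":0.6,"tx":170,"ty":-106,"tz":0,"ax":0,"ay":0,"az":-35}]'
python3 -m pendant '[{"fingers":0.6,"tx":20,"ty":-36,"tz":0,"ax":0,"ay":0,"az":-7},{"fingers":0.6,"tx":40,"ty":-72,"tz":0,"ax":0,"ay":0,"az":-14},{"fingers":0.6,"tx":60,"ty":-108,"tz":0,"ax":0,"ay":0,"az":-21},{"fingers":0.6,"tx":80,"ty":-144,"tz":0,"ax":0,"ay":0,"az":-29},{"fingers":0.6,"tx":100,"ty":-180,"tz":0,"ax":0,"ay":0,"az":-29}]'
```

```text
time_s: 0.52
tcp_pos: [0.3953, 0.5028, 0.25]
eef_rot: [-0.0, 0.466, 0.885, -0.0]
contact_force: [0.7, 0.2, 1.1]
finger_gap: 0.594
time_s: 0.93
tcp_pos: [0.4944, 0.3221, 0.25]
eef_rot: [-0.0, 0.673, 0.74, -0.0]
contact_force: [0.9, 0.6, -0.3]
finger_gap: 0.602
```

```bash
python3 -m pendant '[{"fingers":0.6,"tx":9,"ty":-220,"tz":0,"ax":0,"ay":0,"az":0.7},{"fingers":0.6,"tx":9,"ty":-220,"tz":0,"ax":0,"ay":0,"az":0.7},{"fingers":0.6,"tx":9,"ty":-220,"tz":0,"ax":0,"ay":0,"az":0.7},{"fingers":0.6,"tx":9,"ty":-220,"tz":0,"ax":0,"ay":0,"az":0.7},{"fingers":0.6,"tx":9,"ty":-220,"tz":0,"ax":0,"ay":0,"az":0.7}]'
python3 -m pendant '[{"fingers":0.6,"tx":0,"ty":-232,"tz":0,"ax":0,"ay":0,"az":0},{"fingers":0.6,"tx":0,"ty":-232,"tz":0,"ax":0,"ay":0,"az":0},{"fingers":0.6,"tx":0,"ty":-232,"tz":0,"ax":0,"ay":0,"az":0},{"fingers":0.6,"tx":0,"ty":-232,"tz":0,"ax":0,"ay":0,"az":0},{"fingers":0.6,"tx":0,"ty":-232,"tz":0,"ax":0,"ay":0,"az":0}]'
python3 -m pendant '[{"fingers":0.6,"tx":0,"ty":0,"tz":-40,"ax":0,"ay":0,"az":0},{"fingers":0.6,"tx":0,"ty":0,"tz":-80,"ax":0,"ay":0,"az":0},{"fingers":0.6,"tx":0,"ty":0,"tz":-110,"ax":0,"ay":0,"az":0},{"fingers":0.6,"tx":0,"ty":0,"tz":-130,"ax":0,"ay":0,"az":0},{"fingers":0.6,"tx":0,"ty":0,"tz":-130,"ax":0,"ay":0,"az":0}]'
python3 -c "
from h import *
print(np.round(w2b(np.load('b.npy'),sensors.observe()['tcp_pos'])*1000,1))
save('side','s2',(190,140,370,275),4)"
```

```text
time_s: 1.35
tcp_pos: [0.502, 0.1139, 0.2501]
eef_rot: [-0.0, 0.666, 0.746, -0.0]
contact_force: [1.5, 0.5, 0.4]
finger_gap: 0.601
time_s: 1.77
tcp_pos: [0.5018, -0.0943, 0.2503]
eef_rot: [-0.0, 0.666, 0.746, 0.0]
contact_force: [0.5, 0.2, 0.1]
finger_gap: 0.602
time_s: 2.18
tcp_pos: [0.4995, -0.0921, 0.1163]
eef_rot: [-0.002, 0.666, 0.746, -0.003]
contact_force: [-1.4, 0.5, 0.2]
finger_gap: 0.603
[[ -56.1 -104.6]]
```

View pics/s2.png

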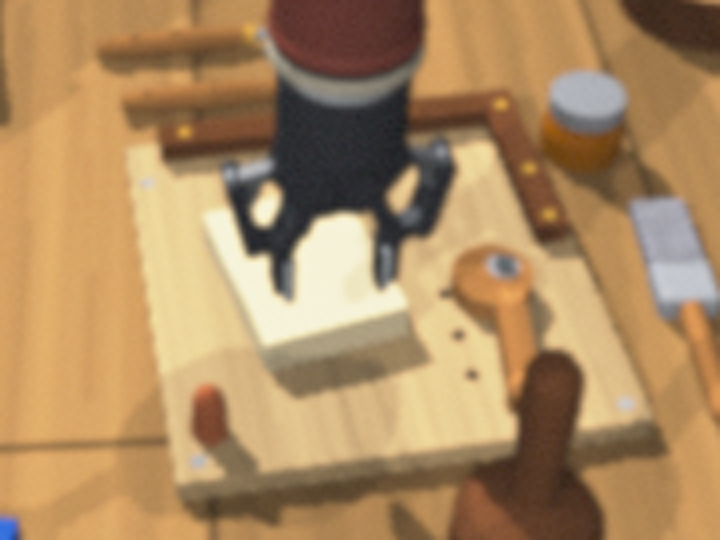

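The gripper hovers above the blank at board (−56, −105) with its fingers about the right width apart. The stall at crop (208,415) is clear. I move out to the right, then descend.

```bash
python3 -m pendant '[{"fingers":0.6,"tx":2,"ty":-28,"tz":0,"ax":0,"ay":0,"az":0},{"fingers":0.6,"tx":2,"ty":-28,"tz":-30,"ax":0,"ay":0,"az":0},{"fingers":0.6,"tx":2,"ty":-28,"tz":-60,"ax":0,"ay":0,"az":0},{"fingers":0.6,"tx":2,"ty":-28,"tz":-78,"ax":0,"ay":0,"az":0},{"fingers":0.6,"tx":2,"ty":-28,"tz":-80,"ax":0,"ay":0,"az":0}]'
python3 -m pendant '[{"fingers":0.6,"tx":1,"ty":8,"tz":0,"ax":0,"ay":0,"az":0},{"fingers":0.6,"tx":2,"ty":16,"tz":0,"ax":0,"ay":0,"az":0},{"fingers":0.6,"tx":3,"ty":24,"tz":0,"ax":0,"ay":0,"az":0},{"fingers":0.6,"tx":4,"ty":30,"tz":0,"ax":0,"ay":0,"az":0},{"fingers":0.6,"tx":5,"ty":36,"tz":0,"ax":0,"ay":0,"az":0}]'
python3 -c "
from h import *
print(np.round(w2b(np.load('b.npy'),sensors.observe()['tcp_pos'])*1000,1))"
```

```text
time_s: 2.65
tcp_pos: [0.5036, -0.1199, 0.039]
eef_rot: [-0.001, 0.665, 0.746, -0.001]
contact_force: [-0.7, -0.6, 0.2]
finger_gap: 0.598
time_s: 3.07
tcp_pos: [0.5105, -0.0832, 0.0415]
eef_rot: [0.001, 0.665, 0.747, 0.001]
contact_force: [-0.1, -2.5, 1.5]
finger_gap: 0.6
[[-44.2 -97. ]]
```

```bash
python3 -m pendant '[{"fingers":0.6,"tx":2,"ty":8,"tz":0,"ax":0,"ay":0,"az":0},{"fingers":0.6,"tx":3,"ty":16,"tz":0,"ax":0,"ay":0,"az":0},{"fingers":0.6,"tx":4,"ty":24,"tz":0,"ax":0,"ay":0,"az":0},{"fingers":0.6,"tx":5,"ty":32,"tz":0,"ax":0,"ay":0,"az":0},{"fingers":0.6,"tx":6,"ty":40,"tz":0,"ax":0,"ay":0,"az":0}]'
python3 -m pendant '[{"fingers":0.6,"tx":1,"ty":7,"tz":0,"ax":0,"ay":0,"az":0},{"fingers":0.6,"tx":2,"ty":14,"tz":0,"ax":0,"ay":0,"az":0},{"fingers":0.6,"tx":3,"ty":20,"tz":0,"ax":0,"ay":0,"az":0},{"fingers":0.6,"tx":4,"ty":26,"tz":0,"ax":0,"ay":0,"az":0},{"fingers":0.6,"tx":5,"ty":30,"tz":0,"ax":0,"ay":0,"az":0}]'
python3 -c "
from h import *
print(np.round(w2b(np.load('b.npy'),sensors.observe()['tcp_pos'])*1000,1))
save('side','s3',(190,140,370,275),4)"
```

```text
time_s: 3.48
tcp_pos: [0.5155, -0.0435, 0.0403]
eef_rot: [-0.0, 0.666, 0.746, -0.0]
contact_force: [-0.4, -2.1, 1.5]
finger_gap: 0.599
time_s: 3.9
tcp_pos: [0.5205, -0.0137, 0.0402]
eef_rot: [-0.0, 0.665, 0.746, -0.0]
contact_force: [-3.6, -12.2, 3.7]
finger_gap: 0.6
[[-26.8 -28.8]]
```

View pics/s3.png

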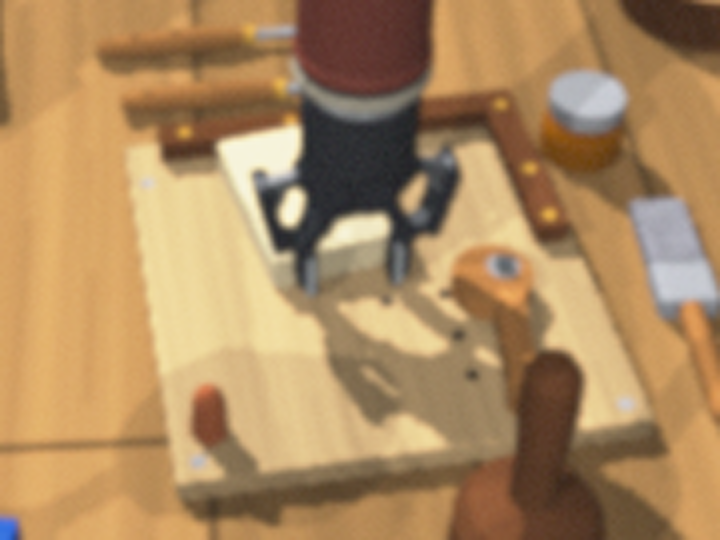

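The blank is against the left fence (force rose to 12 N). I back off, lift and look from above.

```bash
python3 -m pendant '[{"fingers":0.6,"tx":2,"ty":-20,"tz":0,"ax":0,"ay":0,"az":0},{"fingers":0.6,"tx":2,"ty":-25,"tz":35,"ax":0,"ay":0,"az":7},{"fingers":0.8,"tx":0,"ty":-35,"tz":70,"ax":0,"ay":0,"az":14},{"fingers":1,"tx":-10,"ty":-60,"tz":100,"ax":0,"ay":0,"az":21},{"fingers":1,"tx":-20,"ty":-90,"tz":110,"ax":0,"ay":0,"az":28}]'
python3 -m pendant '[{"fingers":1,"tx":0,"ty":-20,"tz":0,"ax":0,"ay":0,"az":7},{"fingers":1,"tx":0,"ty":-40,"tz":0,"ax":0,"ay":0,"az":14},{"fingers":1,"tx":0,"ty":-40,"tz":0,"ax":0,"ay":0,"az":21},{"fingers":1,"tx":0,"ty":-40,"tz":0,"ax":0,"ay":0,"az":28},{"fingers":1,"tx":0,"ty":-40,"tz":0,"ax":0,"ay":0,"az":35}]'
python3 -c "
from h import *
save('top','t2',(205,108,350,240),4.5)"
```

```text
time_s: 4.37
tcp_pos: [0.5027, -0.1037, 0.1544]
eef_rot: [0.002, 0.461, 0.887, 0.002]
contact_force: [1.3, -1.8, 0.9]
finger_gap: 0.986
time_s: 4.78
tcp_pos: [0.5005, -0.1444, 0.1503]
eef_rot: [0.0, 0.175, 0.985, 0.0]
contact_force: [-0.0, 0.8, 0.2]
finger_gap: 1.003
```

View pics/t2.png

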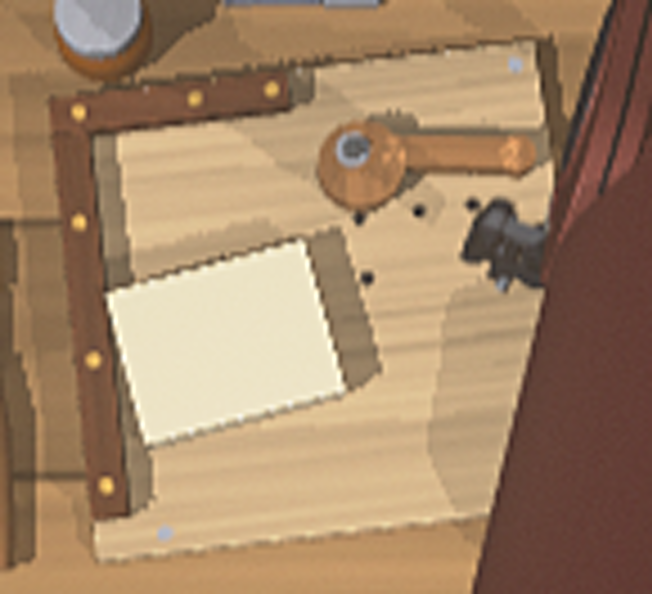

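The blank touches the left fence only with its far left corner and is still askew. Pushing the near face at its left end will square it.

Run:
```python
from h import *
np.set_printoptions(precision=4,suppress=True)
b=np.load('b.npy')
f=lambda a:(np.array(a,float)+.5)/4.5-.5+[205,108]
k,e=fit('top',f([(106,292),(302,239),(346,388),(149,445)]),[(50,65,46),(50,-65,46),(-50,-65,46),(-50,65,46)],[.5,0,.2])
print('rel',w2b(b,k[:2]),k[2]-b[2],e)
print(w2b(b,b2w(k,np.array([(50,65),(50,-65),(-50,-65),(-50,65)])/1000))*1000)
for p in [(-130,55),(-140,55),(-110,60),(-130,90)]:print(p,b2w(b,np.array(p)/1000))
```

```text
rel [[-0.0397  0.0489]] 0.16225158041308216 [[-0.3, 0.3], [0.4, -0.4], [0.5, 0.0], [-0.6, 0.0]]
[[ -0.8589 121.1257]
 [ 20.1414  -7.1669]
 [-78.5453 -23.3209]
 [-99.5455 104.9717]]
(-130, 55) [[0.409  0.0587]]
(-140, 55) [[0.399  0.0576]]
(-110, 60) [[0.4283 0.0658]]
(-130, 90) [[0.4052 0.0935]]
```

```bash
python3 -m pendant '[{"fingers":0.9,"tx":-50,"ty":39,"tz":0,"ax":0,"ay":0,"az":7},{"fingers":0.9,"tx":-80,"ty":78,"tz":0,"ax":0,"ay":0,"az":14},{"fingers":0.9,"tx":-87,"ty":117,"tz":0,"ax":0,"ay":0,"az":21},{"fingers":0.9,"tx":-87,"ty":156,"tz":0,"ax":0,"ay":0,"az":26},{"fingers":0.9,"tx":-87,"ty":194,"tz":0,"ax":0,"ay":0,"az":26}]'
python3 -m pendant '[{"fingers":0.9,"tx":0,"ty":0,"tz":-20,"ax":0,"ay":0,"az":0},{"fingers":0.9,"tx":0,"ty":0,"tz":-40,"ax":0,"ay":0,"az":0},{"fingers":0.9,"tx":0,"ty":0,"tz":-50,"ax":0,"ay":0,"az":0},{"fingers":0.9,"tx":0,"ty":0,"tz":-50,"ax":0,"ay":0,"az":0}]'
python3 -c "
from h import *
s=sensors.observe();print(np.round(w2b(np.load('b.npy'),s['tcp_pos'])*1000,1),s['joint_pos'].round(2))"
```

```text
time_s: 5.25
tcp_pos: [0.4127, 0.0347, 0.1505]
eef_rot: [0.0, -0.049, 0.999, 0.001]
contact_force: [2.2, -0.2, -0.4]
finger_gap: 0.9
time_s: 5.58
tcp_pos: [0.4129, 0.033, 0.0985]
eef_rot: [-0.002, -0.047, 0.999, -0.001]
contact_force: [-1.1, -0.3, 0.0]
finger_gap: 0.908
[[-128.8   29.1]] [-0.6  -0.01  0.41  2.2   0.01  0.96  1.48]
```

```bash
python3 -m pendant '[{"fingers":0.9,"tx":0,"ty":16,"tz":-20,"ax":0,"ay":0,"az":0},{"fingers":0.9,"tx":0,"ty":16,"tz":-40,"ax":0,"ay":0,"az":0},{"fingers":0.9,"tx":0,"ty":16,"tz":-55,"ax":0,"ay":0,"az":0},{"fingers":0.9,"tx":0,"ty":16,"tz":-62,"ax":0,"ay":0,"az":0},{"fingers":0.9,"tx":0,"ty":16,"tz":-62,"ax":0,"ay":0,"az":0}]'
python3 -c "
from h import *
s=sensors.observe();print(np.round(w2b(np.load('b.npy'),s['tcp_pos'])*1000,1),s['joint_pos'].round(2))"
```

```text
time_s: 6.0
tcp_pos: [0.4139, 0.0487, 0.0377]
eef_rot: [-0.001, -0.047, 0.999, -0.0]
contact_force: [0.3, -1.0, 0.0]
finger_gap: 0.903
[[-126.1   44.5]] [-0.61  0.11  0.4   2.25 -0.06  0.8   1.5 ]
```

```bash
python3 -m pendant '[{"fingers":0.9,"tx":8,"ty":1,"tz":0,"ax":0,"ay":0,"az":0},{"fingers":0.9,"tx":16,"ty":2,"tz":0,"ax":0,"ay":0,"az":0},{"fingers":0.9,"tx":24,"ty":3,"tz":0,"ax":0,"ay":0,"az":0},{"fingers":0.9,"tx":32,"ty":3,"tz":0,"ax":0,"ay":0,"az":0},{"fingers":0.9,"tx":40,"ty":4,"tz":0,"ax":0,"ay":0,"az":0}]'
python3 -m pendant '[{"fingers":0.9,"tx":8,"ty":1,"tz":0,"ax":0,"ay":0,"az":0},{"fingers":0.9,"tx":16,"ty":2,"tz":0,"ax":0,"ay":0,"az":0},{"fingers":0.9,"tx":24,"ty":3,"tz":0,"ax":0,"ay":0,"az":0},{"fingers":0.9,"tx":32,"ty":3,"tz":0,"ax":0,"ay":0,"az":0},{"fingers":0.9,"tx":40,"ty":4,"tz":0,"ax":0,"ay":0,"az":0}]'
python3 -c "
from h import *
s=sensors.observe();print(np.round(w2b(np.load('b.npy'),s['tcp_pos'])*1000,1))
save('side','s4',(190,140,370,275),4)"
```

```text
time_s: 6.42
tcp_pos: [0.4557, 0.0534, 0.0388]
eef_rot: [0.0, -0.048, 0.999, 0.0]
contact_force: [-1.5, 0.4, 0.7]
finger_gap: 0.902
time_s: 6.83
tcp_pos: [0.4902, 0.0583, 0.0372]
eef_rot: [-0.005, -0.049, 0.999, 0.001]
contact_force: [-28.4, 10.0, 14.5]
finger_gap: 0.9
[[-49.3  45.9]]
```

View pics/s4.png

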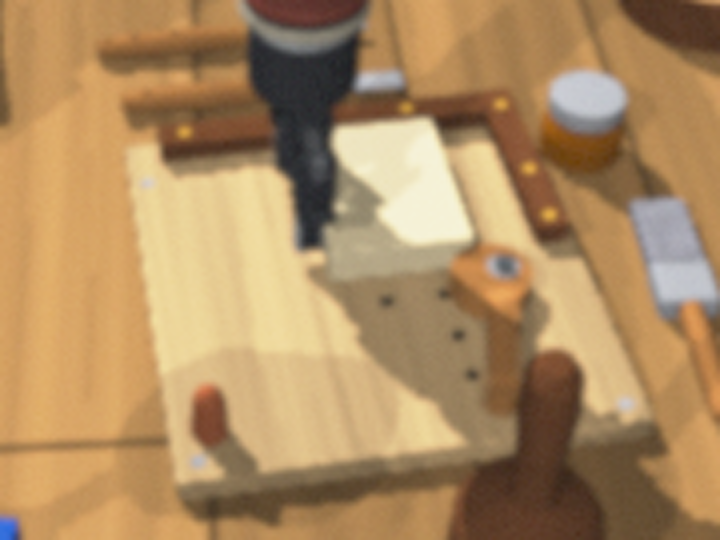

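The blank's far right corner ran into the cam (28 N), so it must go further left first. I back off and measure.

```bash
python3 -m pendant '[{"fingers":0.9,"tx":-10,"ty":-1,"tz":0,"ax":0,"ay":0,"az":0},{"fingers":0.9,"tx":-30,"ty":-3,"tz":0,"ax":0,"ay":0,"az":0},{"fingers":0.9,"tx":-45,"ty":-35,"tz":30,"ax":0,"ay":0,"az":-7},{"fingers":0.8,"tx":-45,"ty":-75,"tz":60,"ax":0,"ay":0,"az":-14},{"fingers":0.6,"tx":-25,"ty":-110,"tz":80,"ax":0,"ay":0,"az":-21}]'
python3 -m pendant '[{"fingers":0.6,"tx":20,"ty":-36,"tz":0,"ax":0,"ay":0,"az":-7},{"fingers":0.6,"tx":40,"ty":-72,"tz":0,"ax":0,"ay":0,"az":-14},{"fingers":0.6,"tx":40,"ty":-100,"tz":0,"ax":0,"ay":0,"az":-21},{"fingers":0.6,"tx":40,"ty":-100,"tz":0,"ax":0,"ay":0,"az":-28},{"fingers":0.6,"tx":40,"ty":-100,"tz":0,"ax":0,"ay":0,"az":-35}]'
python3 -c "
from h import *
s=sensors.observe();print(np.round(w2b(np.load('b.npy'),s['tcp_pos'])*1000,1))
save('top','t3',(205,108,350,240),4.5)"
```

```text
time_s: 7.3
tcp_pos: [0.4617, -0.0418, 0.112]
eef_rot: [-0.001, 0.137, 0.991, 0.001]
contact_force: [2.9, 0.5, -0.4]
finger_gap: 0.676
time_s: 7.72
tcp_pos: [0.504, -0.1439, 0.1112]
eef_rot: [0.001, 0.431, 0.902, -0.001]
contact_force: [0.4, 0.9, -0.4]
finger_gap: 0.601
[[ -57.2 -156.6]]
```

View pics/t3.png

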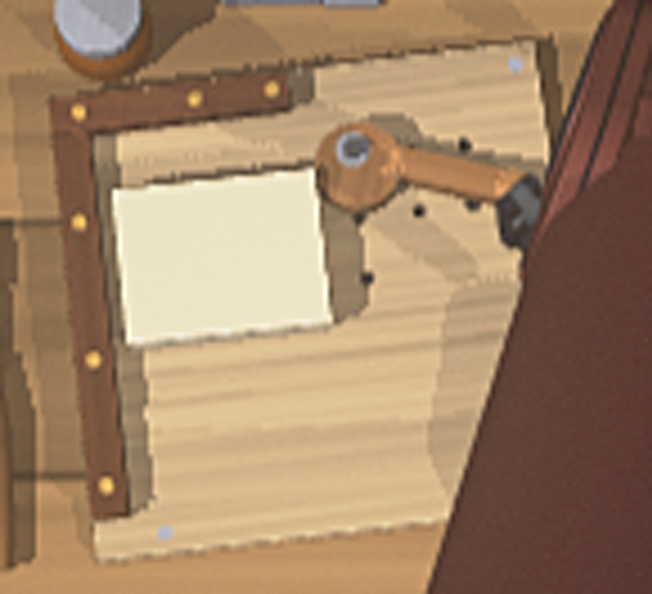

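Run:
```python
from h import *
np.set_printoptions(precision=4,suppress=True)
b=np.load('b.npy')
f=lambda a:(np.array(a,float)+.5)/4.5-.5+[205,108]
k,e=fit('top',f([(112,187),(313,168),(331,323),(127,346)]),[(50,65,46),(50,-65,46),(-50,-65,46),(-50,65,46)],[.5,0,.2])
print('rel',w2b(b,k[:2]),k[2]-b[2],e)
print(w2b(b,b2w(k,np.array([(50,65),(50,-65),(-50,-65),(-50,65)])/1000))*1000)
# lever centreline point mid: crop (455,173)
u,v=f((455,173));l=w2b(b,ray('top',u,v,.038))[0]-[.075,-.0465];print('cam',np.arctan2(-l[0],-l[1]))
for p in [(-15,-55),(-15,-21),(-15,-40)]:print(p,b2w(b,np.array(p)/1000))
```

```text
rel [[0.0147 0.0461]] -0.010894115123038298 [[-0.3, 0.6], [0.4, 0.0], [0.2, -0.2], [-0.4, -0.5]]
[[ 65.4375 110.5156]
 [ 64.0212 -19.4767]
 [-35.9728 -18.3873]
 [-34.5566 111.605 ]]
cam 0.3527363657270988
(-15, -55) [[ 0.5351 -0.0384]]
(-15, -21) [[ 0.5314 -0.0046]]
(-15, -40) [[ 0.5335 -0.0235]]
```

```bash
python3 -m pendant '[{"fingers":0.35,"tx":16,"ty":36,"tz":0,"ax":0,"ay":0,"az":-7},{"fingers":0.35,"tx":32,"ty":72,"tz":0,"ax":0,"ay":0,"az":-14},{"fingers":0.35,"tx":46,"ty":108,"tz":0,"ax":0,"ay":0,"az":-21},{"fingers":0.35,"tx":46,"ty":108,"tz":0,"ax":0,"ay":0,"az":-28},{"fingers":0.35,"tx":46,"ty":108,"tz":0,"ax":0,"ay":0,"az":-33}]'
python3 -m pendant '[{"fingers":0.35,"tx":0,"ty":0,"tz":-25,"ax":0,"ay":0,"az":0},{"fingers":0.35,"tx":0,"ty":0,"tz":-50,"ax":0,"ay":0,"az":0},{"fingers":0.35,"tx":0,"ty":0,"tz":-66,"ax":0,"ay":0,"az":0},{"fingers":0.35,"tx":0,"ty":0,"tz":-70,"ax":0,"ay":0,"az":0},{"fingers":0.35,"tx":0,"ty":0,"tz":-70,"ax":0,"ay":0,"az":0}]'
python3 -c "
from h import *
s=sensors.observe();print(np.round(w2b(np.load('b.npy'),s['tcp_pos'])*1000,1))"
```

```text
time_s: 8.18
tcp_pos: [0.551, -0.0297, 0.1109]
eef_rot: [0.0, 0.665, 0.747, 0.0]
contact_force: [-0.9, -0.3, -0.6]
finger_gap: 0.349
time_s: 8.6
tcp_pos: [0.5494, -0.033, 0.0402]
eef_rot: [-0.0, 0.665, 0.747, -0.001]
contact_force: [-0.1, 0.3, 0.5]
finger_gap: 0.35
[[ -0.1 -51.1]]
```

```bash
python3 -m pendant '[{"fingers":0.35,"tx":-1,"ty":10,"tz":0,"ax":0,"ay":0,"az":0},{"fingers":0.35,"tx":-2,"ty":16,"tz":0,"ax":0,"ay":0,"az":0},{"fingers":0.35,"tx":-2,"ty":21,"tz":0,"ax":0,"ay":0,"az":0},{"fingers":0.35,"tx":-3,"ty":25,"tz":0,"ax":0,"ay":0,"az":0},{"fingers":0.35,"tx":-3,"ty":27,"tz":0,"ax":0,"ay":0,"az":0}]'
python3 -m pendant '[{"fingers":0.35,"tx":0,"ty":1.5,"tz":0,"ax":0,"ay":0,"az":0},{"fingers":0.35,"tx":0,"ty":2.5,"tz":0,"ax":0,"ay":0,"az":0},{"fingers":0.35,"tx":0,"ty":2.5,"tz":0,"ax":0,"ay":0,"az":0}]'
python3 -c "
from h import *
s=sensors.observe();print(np.round(w2b(np.load('b.npy'),s['tcp_pos'])*1000,1))"
```

```text
time_s: 9.02
tcp_pos: [0.5477, -0.0051, 0.0418]
eef_rot: [0.0, 0.665, 0.747, 0.001]
contact_force: [0.9, -2.3, 1.8]
finger_gap: 0.35
time_s: 9.27
tcp_pos: [0.5473, -0.0034, 0.0411]
eef_rot: [0.0, 0.666, 0.746, 0.0]
contact_force: [0.7, -1.6, 0.2]
finger_gap: 0.351
[[  1.  -21.5]]
```

```bash
for i in 1 2; do python3 -m pendant '[{"fingers":0.35,"tx":0,"ty":1,"tz":0,"ax":0,"ay":0,"az":0},{"fingers":0.35,"tx":0,"ty":2,"tz":0,"ax":0,"ay":0,"az":0},{"fingers":0.35,"tx":0,"ty":2,"tz":0,"ax":0,"ay":0,"az":0}]' | grep -E "tcp|force"; done
```

```text
tcp_pos: [0.5473, -0.0015, 0.041]
contact_force: [1.1, -1.4, 1.0]
tcp_pos: [0.5475, -0.0011, 0.041]
contact_force: [2.4, -7.1, -0.1]
```

```bash
python3 -m pendant '[{"fingers":0.35,"tx":2,"ty":-15,"tz":0,"ax":0,"ay":0,"az":0},{"fingers":0.35,"tx":2,"ty":-18,"tz":35,"ax":0,"ay":0,"az":0},{"fingers":0.35,"tx":-8,"ty":-18,"tz":70,"ax":0,"ay":0,"az":7},{"fingers":0.6,"tx":-40,"ty":-10,"tz":75,"ax":0,"ay":0,"az":14},{"fingers":0.9,"tx":-68,"ty":5,"tz":75,"ax":0,"ay":0,"az":21}]' | grep tcp
python3 -m pendant '[{"fingers":0.9,"tx":-5,"ty":15,"tz":0,"ax":0,"ay":0,"az":7},{"fingers":0.9,"tx":-5,"ty":30,"tz":0,"ax":0,"ay":0,"az":14},{"fingers":0.9,"tx":-5,"ty":45,"tz":0,"ax":0,"ay":0,"az":21},{"fingers":0.9,"tx":-5,"ty":60,"tz":0,"ax":0,"ay":0,"az":28},{"fingers":0.9,"tx":-5,"ty":60,"tz":0,"ax":0,"ay":0,"az":35}]' | grep tcp
python3 -m pendant '[{"fingers":0.9,"tx":0,"ty":0,"tz":0,"ax":0,"ay":0,"az":7},{"fingers":0.9,"tx":0,"ty":0,"tz":0,"ax":0,"ay":0,"az":14},{"fingers":0.9,"tx":0,"ty":0,"tz":0,"ax":0,"ay":0,"az":21},{"fingers":0.9,"tx":0,"ty":0,"tz":0,"ax":0,"ay":0,"az":28},{"fingers":0.9,"tx":0,"ty":0,"tz":0,"ax":0,"ay":0,"az":34}]'
python3 -c "
from h import *
s=sensors.observe();print(np.round(w2b(np.load('b.npy'),s['tcp_pos'])*1000,1))
save('side','s5',(190,140,370,275),4)"
```

```text
tcp_pos: [0.4799, 0.0043, 0.1179]
tcp_pos: [0.4737, 0.0692, 0.1159]
time_s: 11.02
tcp_pos: [0.4738, 0.066, 0.1158]
eef_rot: [-0.0, -0.06, 0.998, 0.0]
contact_force: [-0.6, -0.0, -0.4]
finger_gap: 0.901
[[-64.7  55.4]]
```

View pics/s5.png

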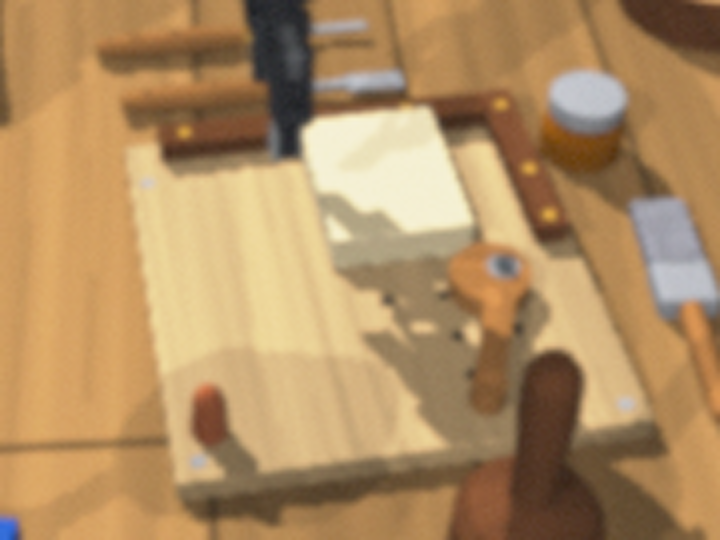

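The blank is now at the left fence and just clear of the cam. I descend and push it forward.

```bash
python3 -m pendant '[{"fingers":0.9,"tx":0,"ty":-4,"tz":-30,"ax":0,"ay":0,"az":-0.8},{"fingers":0.9,"tx":0,"ty":-4,"tz":-60,"ax":0,"ay":0,"az":-0.8},{"fingers":0.9,"tx":0,"ty":-4,"tz":-75,"ax":0,"ay":0,"az":-0.8},{"fingers":0.9,"tx":0,"ty":-4,"tz":-78,"ax":0,"ay":0,"az":-0.8},{"fingers":0.9,"tx":0,"ty":-4,"tz":-78,"ax":0,"ay":0,"az":-0.8}]'|grep -E "tcp|force"
python3 -m pendant '[{"fingers":0.9,"tx":8,"ty":1,"tz":0,"ax":0,"ay":0,"az":0},{"fingers":0.9,"tx":15,"ty":2,"tz":0,"ax":0,"ay":0,"az":0},{"fingers":0.9,"tx":22,"ty":3,"tz":0,"ax":0,"ay":0,"az":0},{"fingers":0.9,"tx":28,"ty":3,"tz":0,"ax":0,"ay":0,"az":0},{"fingers":0.9,"tx":34,"ty":4,"tz":0,"ax":0,"ay":0,"az":0}]'|grep -E "tcp|force"
python3 -m pendant '[{"fingers":0.9,"tx":5,"ty":1,"tz":0,"ax":0,"ay":0,"az":0},{"fingers":0.9,"tx":10,"ty":1,"tz":0,"ax":0,"ay":0,"az":0},{"fingers":0.9,"tx":15,"ty":2,"tz":0,"ax":0,"ay":0,"az":0},{"fingers":0.9,"tx":20,"ty":3,"tz":0,"ax":0,"ay":0,"az":0}]'|grep -E "tcp|force"
python3 -c "
from h import *
s=sensors.observe();print(np.round(w2b(np.load('b.npy'),s['tcp_pos'])*1000,1))"
```

```text
tcp_pos: [0.4734, 0.0615, 0.0373]
contact_force: [0.0, 0.3, 0.7]
tcp_pos: [0.5092, 0.0656, 0.0385]
contact_force: [-1.8, 0.0, 1.2]
tcp_pos: [0.5286, 0.0685, 0.038]
contact_force: [-1.5, -0.3, 2.2]
[[-10.  52.]]
```

```bash
python3 -m pendant '[{"fingers":0.9,"tx":2,"ty":0,"tz":0,"ax":0,"ay":0,"az":0},{"fingers":0.9,"tx":4,"ty":0.5,"tz":0,"ax":0,"ay":0,"az":0},{"fingers":0.9,"tx":6,"ty":0.7,"tz":0,"ax":0,"ay":0,"az":0},{"fingers":0.9,"tx":6,"ty":0.7,"tz":0,"ax":0,"ay":0,"az":0}]'|grep -E "tcp|force"
for i in 1 2; do python3 -m pendant '[{"fingers":0.9,"tx":1,"ty":0,"tz":0,"ax":0,"ay":0,"az":0},{"fingers":0.9,"tx":2,"ty":0.2,"tz":0,"ax":0,"ay":0,"az":0},{"fingers":0.9,"tx":2,"ty":0.2,"tz":0,"ax":0,"ay":0,"az":0}]'|grep -E "tcp|force";done
python3 -c "
from h import *
s=sensors.observe();print(np.round(w2b(np.load('b.npy'),s['tcp_pos'])*1000,1))"
```

```text
tcp_pos: [0.5346, 0.0693, 0.038]
contact_force: [-0.4, -0.2, 0.2]
tcp_pos: [0.5364, 0.0695, 0.038]
contact_force: [-0.7, -0.2, 0.3]
tcp_pos: [0.5367, 0.0695, 0.0377]
contact_force: [-8.3, -0.4, 5.7]
[[-1.8 52.1]]
```

The blank is seated: 8 N at the far fence with the TCP at −1.8, where −1 was expected. Next I work out the lever swing.

```bash
python3 -m pendant '[{"fingers":0.9,"tx":-15,"ty":-2,"tz":0,"ax":0,"ay":0,"az":0},{"fingers":0.9,"tx":-20,"ty":-2,"tz":38,"ax":0,"ay":0,"az":0},{"fingers":0.6,"tx":-20,"ty":-20,"tz":75,"ax":0,"ay":0,"az":-7},{"fingers":0.2,"tx":5,"ty":-50,"tz":80,"ax":0,"ay":0,"az":-14},{"fingers":0,"tx":35,"ty":-78,"tz":80,"ax":0,"ay":0,"az":-20}]'|grep -E "tcp|rot"
python3 - <<'E'
from h import *
np.set_printoptions(precision=1,suppress=True)
b=np.load('b.npy');p=sensors.observe()['tcp_pos'][:2]
for th,g in [(.35,12),(.35,0),(.6,0),(.85,0),(1.1,0),(1.3,0),(1.45,0),(1.55,0),(1.6,0),(1.65,0),(1.7,0)]:
    d=np.array([-np.sin(th),-np.cos(th)]);m=np.array([-np.cos(th),np.sin(th)])
    q=b2w(b,np.array([.075,-.0465])+.085*d-(.022+g/1000)*m)[0]
    print(th,g,q*1000,'tool y deg',90-np.degrees(th)+6.1);
print(p*1000)
E
```

```text
tcp_pos: [0.5751, -0.0079, 0.1222]
eef_rot: [0.003, 0.126, 0.992, 0.002]
0.35 12 [ 636.2 -111. ] tool y deg 76.04647717042118
0.35 0 [ 624.6 -108.1] tool y deg 76.04647717042118
0.6 0 [ 602.8 -105.6] tool y deg 61.72253229215061
0.85 0 [582.4 -97.8] tool y deg 47.39858741388003
1.1 0 [564.5 -85.2] tool y deg 33.07464253560944
1.3 0 [552.8 -72.1] tool y deg 21.615486632992976
1.45 0 [545.8 -61. ] tool y deg 13.021119706030637
1.55 0 [542.1 -53. ] tool y deg 7.2915417547223935
1.6 0 [540.6 -48.9] tool y deg 4.426752779068272
1.65 0 [539.3 -44.7] tool y deg 1.5619638034141783
1.7 0 [538.2 -40.4] tool y deg -1.3028251722399435
[575.1  -7.9]
```

```bash
python3 -m pendant '[{"fingers":0,"tx":22,"ty":-35,"tz":0,"ax":0,"ay":0,"az":0},{"fingers":0,"tx":44,"ty":-70,"tz":0,"ax":0,"ay":0,"az":0},{"fingers":0,"tx":66,"ty":-104,"tz":0,"ax":0,"ay":0,"az":0},{"fingers":0,"tx":66,"ty":-104,"tz":0,"ax":0,"ay":0,"az":0}]'|grep -E "tcp|rot|gap"
python3 -m pendant '[{"fingers":0,"tx":0,"ty":0,"tz":-30,"ax":0,"ay":0,"az":0},{"fingers":0,"tx":0,"ty":0,"tz":-55,"ax":0,"ay":0,"az":0},{"fingers":0,"tx":0,"ty":0,"tz":-70,"ax":0,"ay":0,"az":0},{"fingers":0,"tx":0,"ty":0,"tz":-75,"ax":0,"ay":0,"az":0},{"fingers":0,"tx":0,"ty":0,"tz":-75,"ax":0,"ay":0,"az":0}]'
```

```text
tcp_pos: [0.6412, -0.1216, 0.1183]
eef_rot: [0.002, 0.128, 0.992, -0.003]
finger_gap: 0.0
time_s: 14.23
tcp_pos: [0.6386, -0.112, 0.042]
eef_rot: [-0.001, 0.124, 0.992, -0.0]
contact_force: [-0.4, 0.3, -0.3]
finger_gap: -0.007
```

```bash
python3 -m pendant '[{"fingers":0,"tx":-14,"ty":4,"tz":0,"ax":0,"ay":0,"az":0},{"fingers":0,"tx":-25,"ty":5,"tz":0,"ax":0,"ay":0,"az":-7},{"fingers":0,"tx":-36,"ty":6,"tz":0,"ax":0,"ay":0,"az":-14},{"fingers":0,"tx":-46,"ty":10,"tz":0,"ax":0,"ay":0,"az":-21},{"fingers":0,"tx":-56,"ty":14,"tz":0,"ax":0,"ay":0,"az":-28}]'|grep -E "tcp|rot|force"
python3 -m pendant '[{"fingers":0,"tx":-9,"ty":6,"tz":0,"ax":0,"ay":0,"az":-7},{"fingers":0,"tx":-18,"ty":13,"tz":0,"ax":0,"ay":0,"az":-14},{"fingers":0,"tx":-24,"ty":19,"tz":0,"ax":0,"ay":0,"az":-20},{"fingers":0,"tx":-30,"ty":26,"tz":0,"ax":0,"ay":0,"az":-26},{"fingers":0,"tx":-33.5,"ty":31.5,"tz":0,"ax":0,"ay":0,"az":-31}]'|grep -E "tcp|rot|force"
```

```text
tcp_pos: [0.5841, -0.0987, 0.0451]
eef_rot: [0.002, 0.363, 0.932, 0.001]
contact_force: [0.1, -0.3, -0.3]
tcp_pos: [0.5503, -0.0664, 0.0447]
eef_rot: [0.001, 0.599, 0.801, 0.001]
contact_force: [0.4, -1.5, 0.3]
```

```bash
python3 -m pendant '[{"fingers":0,"tx":-3,"ty":5,"tz":0,"ax":0,"ay":0,"az":-5},{"fingers":0,"tx":-6,"ty":10,"tz":0,"ax":0,"ay":0,"az":-9},{"fingers":0,"tx":-7,"ty":13,"tz":0,"ax":0,"ay":0,"az":-11},{"fingers":0,"tx":-7,"ty":13,"tz":0,"ax":0,"ay":0,"az":-11}]'|grep -E "tcp|rot|force"
for i in 1 2; do python3 -m pendant '[{"fingers":0,"tx":-0.5,"ty":1,"tz":0,"ax":0,"ay":0,"az":-0.5},{"fingers":0,"tx":-0.8,"ty":2,"tz":0,"ax":0,"ay":0,"az":-1},{"fingers":0,"tx":-0.8,"ty":2,"tz":0,"ax":0,"ay":0,"az":-1}]'|grep -E "tcp|force";done
```

```text
tcp_pos: [0.5437, -0.0528, 0.0444]
eef_rot: [0.0, 0.671, 0.742, 0.001]
contact_force: [0.2, -0.1, 0.8]
tcp_pos: [0.5424, -0.0518, 0.0436]
contact_force: [0.5, 0.4, 0.2]
tcp_pos: [0.5411, -0.0498, 0.0431]
contact_force: [0.3, -1.4, 1.0]
```

```bash
for i in 1 2 3; do python3 -m pendant '[{"fingers":0,"tx":-0.3,"ty":1,"tz":0,"ax":0,"ay":0,"az":-0.5},{"fingers":0,"tx":-0.6,"ty":2,"tz":0,"ax":0,"ay":0,"az":-1},{"fingers":0,"tx":-0.6,"ty":2,"tz":0,"ax":0,"ay":0,"az":-1}]'|grep -E "tcp|force";done
```

```text
tcp_pos: [0.5405, -0.0476, 0.0429]
contact_force: [0.1, -0.8, -0.3]
tcp_pos: [0.5398, -0.0455, 0.0429]
contact_force: [0.6, -0.1, -0.1]
tcp_pos: [0.5393, -0.0438, 0.043]
contact_force: [0.3, -1.7, 0.5]
```

```bash
for i in 1 2 3; do python3 -m pendant '[{"fingers":0,"tx":-0.2,"ty":1,"tz":0,"ax":0,"ay":0,"az":-0.5},{"fingers":0,"tx":-0.4,"ty":2,"tz":0,"ax":0,"ay":0,"az":-1},{"fingers":0,"tx":-0.4,"ty":2,"tz":0,"ax":0,"ay":0,"az":-1}]'|grep -E "tcp|force";done
python3 -c "
from h import *
save('top','t4',(205,108,350,240),4.5)"
```

```text
tcp_pos: [0.5388, -0.0422, 0.043]
contact_force: [0.4, -3.1, 0.8]
tcp_pos: [0.5384, -0.0406, 0.043]
contact_force: [0.8, -5.5, -1.6]
tcp_pos: [0.538, -0.0392, 0.043]
contact_force: [1.6, -7.7, -1.3]
```

View pics/t4.png

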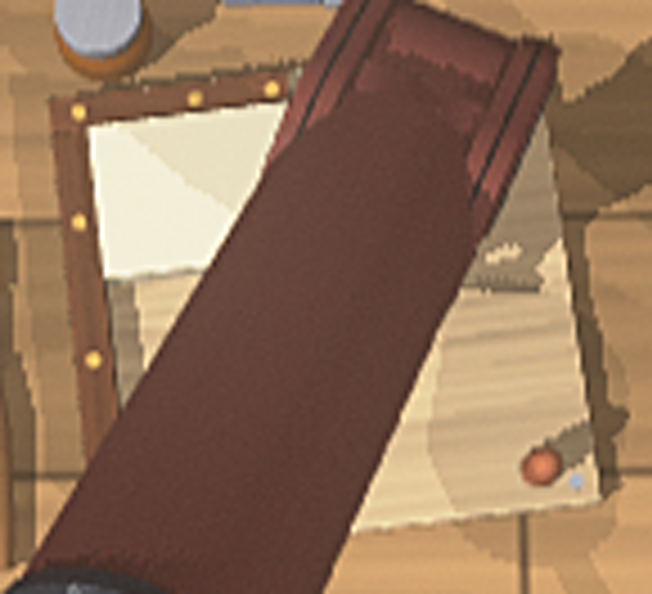

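The blank sits home in the corner (crop (88,127)), and the lever force is rising (7.7 N), so the cam is biting. I push a bit firmer, then withdraw and look.

```bash
for i in 1 2; do python3 -m pendant '[{"fingers":0,"tx":0,"ty":1,"tz":0,"ax":0,"ay":0,"az":-0.5},{"fingers":0,"tx":-0.2,"ty":2,"tz":0,"ax":0,"ay":0,"az":-1},{"fingers":0,"tx":-0.2,"ty":2,"tz":0,"ax":0,"ay":0,"az":-1}]'|grep -E "tcp|force";done
python3 -m pendant '[{"fingers":0,"tx":0,"ty":-4,"tz":0,"ax":0,"ay":0,"az":0},{"fingers":0,"tx":0,"ty":-20,"tz":0,"ax":0,"ay":0,"az":0},{"fingers":0,"tx":-5,"ty":-30,"tz":40,"ax":0,"ay":0,"az":0},{"fingers":0,"tx":-10,"ty":-65,"tz":75,"ax":0,"ay":0,"az":0},{"fingers":0,"tx":-15,"ty":-105,"tz":90,"ax":0,"ay":0,"az":0}]'|grep -E "tcp|force"
python3 -m pendant '[{"fingers":0,"tx":-5,"ty":-30,"tz":20,"ax":0,"ay":0,"az":0},{"fingers":0,"tx":-5,"ty":-30,"tz":40,"ax":0,"ay":0,"az":0},{"fingers":0,"tx":-5,"ty":-30,"tz":60,"ax":0,"ay":0,"az":0}]'|grep -E "tcp|force"
python3 -c "
from h import *
save('top','t5',(205,108,350,240),4.5)"
```

```text
tcp_pos: [0.5377, -0.0378, 0.043]
contact_force: [0.7, -9.4, -1.3]
tcp_pos: [0.5374, -0.0367, 0.043]
contact_force: [0.0, -12.7, -1.5]
tcp_pos: [0.525, -0.1291, 0.1318]
contact_force: [2.0, -0.9, -0.4]
tcp_pos: [0.5179, -0.1626, 0.1905]
contact_force: [0.7, 0.5, -1.2]
```

View pics/t5.png

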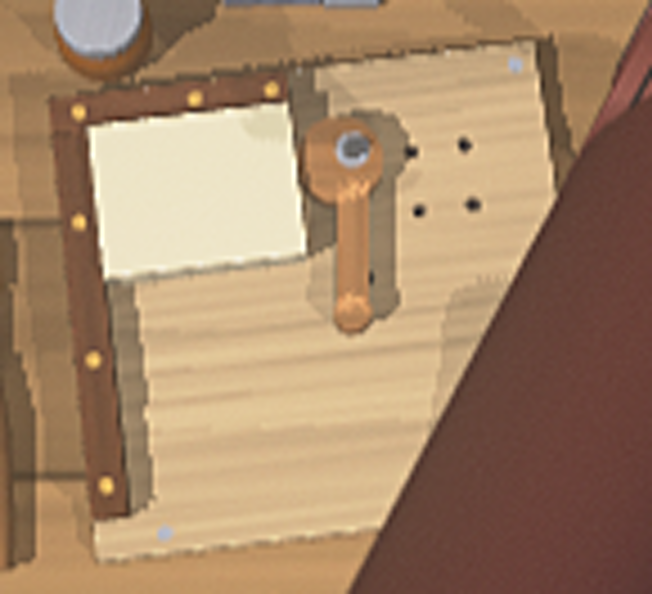

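Run:
```python
from h import *
np.set_printoptions(precision=4,suppress=True)
b=np.load('b.npy')
f=lambda a:(np.array(a,float)+.5)/4.5-.5+[205,108]
k,e=fit('top',f([(88,127),(287,102),(306,254),(106,279)]),[(50,65,46),(50,-65,46),(-50,-65,46),(-50,65,46)],[.5,0,.2])
print('rel',w2b(b,k[:2]),k[2]-b[2],e)
print(w2b(b,b2w(k,np.array([.05,.065])))*1000)
u,v=f((352,312));l=w2b(b,ray('top',u,v,.038))[0]-[.075,-.0465];print('cam',np.arctan2(-l[0],-l[1]),np.hypot(*l))
```

```text
rel [[0.0588 0.0565]] 0.008969561765199849 [[-0.4, 0.1], [0.4, -0.0], [0.6, -0.1], [-0.6, 0.1]]
[[108.2189 121.9309]]
cam 1.709366670304427 0.10539888579442311
```

```bash
python3 -c "
from h import *
print(sensors.observe()['contact_force'].round(1));print(ticket.sign_off())"
```

```text
[ 2.8 -1.9  2.5]
the job is handed in; nothing more can be done
None
```

The blank is in the corner and clamped by the cam, and I've handed the job in. No verdict was reported. I pushed the blank left, then along the board to the far fence, and swung the lever round until its end took about 12.7 N.

**Last checks (top picture):**

| Check | Measured | Limit |
|---|---|---|
| Far left corner from the fences' corner, x | −1.8 mm | ±3 mm |
| Far left corner from the fences' corner, y | +1.9 mm | ±3 mm |
| Angle to the board | about 0.009 rad | 0.03 rad |
| Cam angle | about 1.71 rad | over 1.45 rad |

- **Seating:** The +1.9 mm in y would put the blank inside the fence, so the picture is off by about 2 mm and the x margin is thin. Contact forces at both fences (about 7 and 8 N) agree that it is seated.
- **Clamp force:** I did not measure the cam's force on the blank. I infer it from the lever force.
- **Went wrong on the way:** The first push forward ran the blank into the cam (about 28 N) because it was not yet fully left. That turned the cam from about 0.14 to about 0.35 rad. I backed off and pushed the blank left again before going on.
- **Bystanders:** No collision showed in the forces. I did not measure their final positions. Where I could see them, the finger guard and jar looked unmoved, but the mallet and wood slice were outside the last picture.
- **Arm:** It ended well clear of everything. The final force reading was under 3 N on each axis, slightly above the usual noise.

I viewed 11 pictures, one over the budget.

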